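Shut and latch the empanada mould

ROBOT

A 6-joint arm with a two-finger parallel gripper is mounted at the origin on the work surface. World frame = base frame: x ahead of the robot, y to its left, z up, the work surface at z = 0. Lengths are in m, angles in rad, forces in N, time in s.
With the tool pointing down it reaches from about 0.3 to 0.875 m from the base axis. Payload 6.4 kg.
Tool frame: the origin (TCP) lies on the mounting face of the last link; the fingertips stand 173 mm ahead of it and the grasp point (between the pads) lies 155 mm ahead of it (ctrl.grip_point_offset is the distance from the TCP to the grasp point, in m); z points along the fingers, y is the line along which they close (so a half turn about z gives the same grasp; the last joint's range is limited). The gripper opens to 85 mm and grips with 20 to 120 N. Pads are 22 mm wide; open, the fingers measure 114 mm over their backs; the gripper's body (76 mm by 85 mm) begins 54 mm behind the grasp point. The pads swing forward as they close: fully open they stand 13 mm farther back than shut.
Start: joints at [-1.312, 0.181, 1.607, -0, 1.354, -0.206], TCP at [0.258, -0.514, 0.405] pointing down, gripper open.
Joint ranges: [-2.99, 2.99], [-0.89, 2.07], [0.3, 2.58], [-1.14, 4.28], [0, 2.63], [-3.12, 3.12]. Speed limits (rad/s): [2.57, 2.57, 3.01, 3.14, 3.14, 3.14].

INTERFACE

Orientations are given as a unit quaternion [w, x, y, z].
In Python, from bench import status, imaging, ctrl, models gives the robot as it stands.
- The arm moves only by the tool send_rows, never from a script. Its argument "commands" is a list that holds one entry, the list of rows, each a list of 6 numbers: the shift along the tool's x, y, z normalised to -1 to 1, where 1 is 3 cm, then the turn, a rotation vector about the tool's x, y, z normalised to -1 to 1, where 1 is 0.1 rad. A call has 1 to 8 rows; each row shifts and turns the commanded pose from where the row before left it, along the tool's axes as they then stand; what a row does not reach is not made up. A row lasts 1/12 s, in which the tool goes at most 41.7 mm and 7.16 degrees, less where a joint would pass 70% of its speed; a pose out of reach is approached as far as the arm can. A call with a number of a shift or a turn outside -1 to 1 is refused whole. A call with a gripper value outside its range is refused whole. "jaw" is the opening, from 0 (shut) to 1 (fully open), set as the call begins (left out, the last holds). The fingers move at their own pace and stop on an object; the grip force is fixed at half the most. Time passes only in rows, so rows that do not move let the fingers close. It gives the time, the measured TCP pose, the force, the opening and the grip force at its end, in the units of the state.
- status.get_obs(): the state, without advancing time (a new reading comes with each control period).
- imaging.camera(name): name is "side" or "top" or "wrist"; returns a dict with "image" (480x640x3 uint8, blue, green, red), "depth" (480x640 float32, m along the optical axis (not along the pixel's ray), 0 where there is no reading), "mtx" (3x3 intrinsics, pixels), "k1" (the pictures are not rectified: a ray, as slopes to the right and down, at radius r is drawn at 1 + k1 r^2 times it, then the intrinsics apply), "pose" (4x4, takes a point from camera to world coordinates). Camera axes: x right, y down, z forward; pixel columns grow to the right and rows downward; lengths in m; the calibration is good to about 2 mm. A picture is of the moment at which its call begins.
- ctrl.hand_in(): hands the job in; it is judged then, once.
Trained networks look in a picture, given as the dict that the camera call returned (one of the last four; its "shot" number tells which), for a name from the list of things; names that differ only in an ending like _2 or _b are one class to them, and where a whole thing is asked for, a point or a joint stands for the part that bears it (a point fixed in the world has none). Each returns a list of dicts, best first, with "confidence" (0 to 1); they miss things now and then, are a little off and sometimes report something else, mostly with a low value. They report only what shows in the picture. A call takes as long as a camera call.
- models.recognise(picture, name): "centre" ([column, row] in pixels, amid what is visible of it).
- models.regions_of(picture, name): "region" (480x640 bool, what is visible of it) and "centre" ([column, row] in pixels, amid what is visible of it).
The state is a dict: "time_s": time; "q": joint angles; "dq": joint speeds; "joint_efforts": joint torques, N m; "eef_pos": TCP position; "eef_rot": TCP orientation; "wrist_force": force on the tool from outside, world axes, zero at the start; "torque": the same for the moment, N m; "opening": opening from 0.0 (shut) to 1.0 (fully open); "grasp_force": force on a finger pad.
Only numpy, scipy, OpenCV 4.12 (cv2) and the standard library are available. Lean on these libraries where they do the work, as an engineer would, in place of code of your own. Each camera call takes 0.05 s, during which the arm holds its last target. There are 200 camera calls.

TASK

Clear the fork off the open empanada mould and lay it flat on the baking sheet, wholly inside the rim. Then fold the mould's raised half right down shut, and after that push the latch handle round over the mould's tab until it climbs its cam and drops fully home in the low notch. Leave the bowl, jar and pepper mill standing where they are.

Things in the scene. Friction and masses are not known exactly. Their poses are not given: they have to be found in the camera images.
- press: Fixed wooden board 170 (x) x 230 (y) x 18 mm with green mould and steel latch, left or right of the robot's centre line. Origin: centre of its underside. The mould's fixed lower half is a half-disc dish, radius 72, from the hinge line (press x = +40, along y) towards -x; rim 6 thick, its top 34 above the counter, inner floor 22. Its 30 mm wide tab ends at x = -65, y = 0.
- hinge_mid (a point): Middle of the mould's hinge line (the line is along press y), 34 mm above the counter. Axes as the press.
- leaf (a joint): Opening angle of the mould's upper half (the leaf), rad: 0 shut, flat on the lower half; 1.57 upright; starts at 1.85 to 2.2, leaning back to press +x; stop at 2.3. The hinge is stiff: the leaf stays where it is left and must be pushed (about 1 N at its tab) all the way down.
- leaf_tab (a point): Centre of the leaf's tab (30 wide, 8 thick, 68 to 105 mm from the hinge line); the leaf is a green half-disc dish, radius 72, 16 thick. At leaf angle a it lies, from hinge_mid, along press x -95 cos a + 4 sin a mm, up 95 sin a + 4 cos a. Push its outer face, which looks to press +x when upright, up when shut (then tab top 42, dish top 50 mm above the counter).
- latch_axis (a point): On the vertical axis of the steel latch post at press x = -45, y = +85 mm, 49.5 mm above the counter; fixed, axes as the press. The cam collar round the post has 30 mm radius; the hub's top stays below 85 mm above the counter.
- latch (a joint): Angle of the latch handle, rad, counter-clockwise from above. Starts at 0 to 0.25; at 0 the arm points 3.17 rad clockwise from press +x (about press -x); at 1.6 (stop, low notch) to press -y, over the mould's tab. A sprung cam lifts it 10 mm from 0.3 to 1.05 rad; past about 1.3 it drops to 6 mm below its start and lies in the notch from 1.45 on. Pushing the knob takes 1 to 3 N; short of the top it may slide back.
- latch_knob (a point): Centre of the handle's upright round black knob (18 mm diameter, 36 tall), 85 mm from the post's axis, at joint 0 76.5 mm above the counter; the knob's foot is 18 mm lower, on a steel arm 12 wide and 10 thick. It turns and lifts with the handle.
- fork_grip (a point): Centre, half-way up, of the steel fork's handle near its balance point. Fork 180 mm long along its own x (tines to +x), flat-bottomed; handle 12 wide, 8 thick, from 80 mm behind to 35 mm ahead of this point; head 24 wide. Starts lying across the lower half's rim (underside 34 mm above the counter), tines roughly to press -y.
- fork_tines (a point): Tip of the fork's tines, 100 mm ahead of fork_grip along the fork's x.
- fork_end (a point): End of the fork's handle, 80 mm behind fork_grip.
- sheet: Fixed aluminium baking sheet 240 mm (its x) x 165 mm (its y), origin at the centre of its underside on the counter; floor 3 mm thick, inside 234 x 159 mm, rolled rim 16 mm high and to 6 mm outside.
- bowl: Upturned glass mixing bowl, 132 mm across, 65 mm high, behind the mould (press +x side); origin: centre of its underside. Bystander, loose.
- jar: Spice jar, 44 mm diameter, 95 mm high, in front of the latch handle's swing; origin: centre of its underside. Bystander, loose.
- mill: Wooden pepper mill, 42 mm diameter, 105 mm high, beside the latch post on the press +y side; origin: centre of its underside. Bystander, loose.

How it is judged:
By the outcome, as a careful person would: the job done as asked, in the order asked, and still so for the second after the job is handed in, with the robot touching nothing.
It also fails if it takes over 62 s, if anything falls off the work surface, if the arm or the gripper's body presses on something with over 40 N, if the wrist force passes 120 N, or if a joint passes its speed limit or range.

## Working session

There is one attempt and no reset: what is moved stays moved. The work goes in short steps, Python scripts to look and compute and a tool call to move; the robot and the scene stay as the last step left them, time stands still between calls to the robot, and variables do not carry over. Pictures are saved under pics/ and viewed, at most 14 in all, crops included, and the job is handed in when it is done.

Besides the shell and the picture viewer there is one more tool, called after "Call:" by a JSON object that holds its "op" and its "data". send_rows: Moves the arm, as the interface text tells. Its arguments: {"type":"object","properties":{"commands":{"type":"array"},"jaw":{"type":"number"}},"required":["commands"]}

```bash
mkdir -p pics; ls
cat > h.py <<'E'
import numpy as np, cv2
from bench import status, imaging, ctrl, models
def deproj(c,uv,d=None,z=None):
    uv=np.array(uv,float).reshape(-1,2);K=c['mtx']
    s=np.c_[(uv[:,0]-K[0,2])/K[0,0],(uv[:,1]-K[1,2])/K[1,1]];u=s.copy()
    for _ in range(10): u=s/(1+c['k1']*(u**2).sum(1,keepdims=True))
    r=np.c_[u,np.ones(len(u))];R=c['pose'][:3,:3];t=c['pose'][:3,3]
    w=r@R.T
    if z is not None: return t+w*((z-t[2])/w[:,2])[:,None]
    if d is None: d=c['depth'][uv[:,1].round().astype(int),uv[:,0].round().astype(int)]
    return t+w*np.asarray(d).reshape(-1,1)
def cloud(c,m):
    m=m&(c['depth']>0);v,u=np.nonzero(m);return deproj(c,np.c_[u,v],c['depth'][m])
E
python3 - <<'E'
from h import *
np.set_printoptions(precision=3,suppress=True)
print(status.get_obs()['eef_rot'],ctrl.grip_point_offset)
for n in ['top','side']:
    c=imaging.camera(n);cv2.imwrite(f'pics/{n}0.png',c['image']);print(n,c['pose'].tolist(),c['mtx'].tolist(),c['k1'])
    for k in ['press','leaf','latch','latch_knob','fork_grip','fork_tines','fork_end','leaf_tab','sheet','bowl','jar','mill','hinge_mid','latch_axis']:
        for r in models.regions_of(c,k)[:1]:
            p=cloud(c,r['region']);q=models.recognise(c,k)[:1]
            print(k,round(r['confidence'],2),np.round(r['centre']),len(p),np.median(p,0) if len(p) else '',np.percentile(p,[2,98],axis=0).ravel() if len(p) else '',[(np.round(x['centre']),deproj(c,x['centre'])) for x in q])
E
```

```text
pics
[-0.001  0.973  0.23  -0.   ] 0.1547
top [[-0.00521422180731542, -0.9816919731855, 0.19040399595098736, 0.3769445066781812], [-0.9998876487634316, 0.007794245018320414, 0.01280388983593658, 0.030593331249403267], [-0.014053531274399645, -0.19031584150499373, -0.9816223198007294, 1.215047908161961], [0.0, 0.0, 0.0, 1.0]] [[620.624313793828, 0.0, 312.59509652755065], [0.0, 620.624313793828, 233.02087103920408], [0.0, 0.0, 1.0]] 0.042645615978849895
press 0.79 [445. 250.] 10797 [ 0.57  -0.203  0.022] [ 0.478 -0.317  0.013  0.66  -0.09   0.108] [(array([442., 250.]), array([[ 0.573, -0.204,  0.024]]))]
leaf 0.68 [451. 214.] 2082 [ 0.637 -0.218  0.06 ] [ 0.605 -0.282  0.017  0.662 -0.146  0.129] [(array([453., 214.]), array([[ 0.637, -0.222,  0.058]]))]
latch 0.85 [392. 292.] 327 [ 0.496 -0.103  0.064] [ 0.453 -0.117  0.031  0.535 -0.091  0.097] [(array([392., 291.]), array([[ 0.49 , -0.102,  0.059]]))]
latch_knob 0.87 [394. 291.] 294 [ 0.492 -0.102  0.063] [ 0.454 -0.113  0.055  0.531 -0.091  0.097] [(array([392., 290.]), array([[ 0.493, -0.102,  0.055]]))]
fork_grip 0.94 [456. 244.
[... 3402 characters left out ...]
 0.663 -0.081  0.111] [(array([263., 172.]), array([[ 0.761, -0.195,  0.051]]))]
jar 0.57 [424. 201.] 862 [ 0.397 -0.156  0.06 ] [ 0.377 -0.187  0.006  0.416 -0.15   0.096] [(array([348., 180.]), array([[ 0.573, -0.25 ,  0.022]]))]
mill 0.61 [339. 233.] 795 [ 0.553 -0.013  0.052] [ 0.537 -0.03   0.004  0.572 -0.006  0.102] [(array([339., 237.]), array([[ 0.553, -0.011,  0.052]]))]
hinge_mid 0.77 [342. 195.] 5274 [ 0.576 -0.177  0.023] [ 0.459 -0.302  0.004  0.659 -0.082  0.111] [(array([339., 198.]), array([[ 0.581, -0.175,  0.023]]))]
latch_axis 0.82 [342. 195.] 5088 [ 0.579 -0.177  0.023] [ 0.461 -0.299  0.007  0.66  -0.082  0.108] [(array([342., 193.]), array([[ 0.578, -0.194,  0.022]]))]
```

Run:
```python
from h import *
np.set_printoptions(precision=3,suppress=True)
c=imaging.camera('top')
im=c['image'];cv2.imwrite('pics/crop.png',cv2.resize(im[90:390,150:550],None,fx=2,fy=2,interpolation=cv2.INTER_CUBIC))
def rect(p,n):
    r=cv2.minAreaRect((p[:,:2]*1000).astype(np.float32));print(n,r)
f=cloud(c,models.regions_of(c,'fork_grip')[0]['region']); f=f[f[:,2]>.03]; rect(f,'fork');
m=f[:,:2].mean(0);u,s,v=np.linalg.svd(f[:,:2]-m);print('fork',m,v[0],((f[:,:2]-m)@v[0]).min(),((f[:,:2]-m)@v[0]).max())
s=cloud(c,models.regions_of(c,'sheet')[0]['region']);rect(s,'sheet')
# board top: everything near z=18mm in the press area
P=cloud(c,np.ones((480,640),bool));B=P[(P[:,2]>.013)&(P[:,2]<.023)&(P[:,1]<-.06)&(P[:,1]>-.35)&(P[:,0]>.44)&(P[:,0]<.69)]
rect(B,'board'); print(cv2.boxPoints(cv2.minAreaRect((B[:,:2]*1000).astype(np.float32))))
k=cloud(c,models.regions_of(c,'latch_knob')[0]['region']);k=k[k[:,2]>.088];print('knob',len(k),k.mean(0),np.ptp(k,0))
l=cloud(c,models.regions_of(c,'leaf')[0]['region']);t=l[l[:,2]>.11];print('leaftop',len(t),t.mean(0),t.max(0))
for n,h in (('jar',.085),('mill',.095),('bowl',.055)):
    q=cloud(c,models.regions_of(c,n)[0]['region']);q=q[q[:,2]>h];print(n,q.mean(0),np.ptp(q,0))
```

```text
fork ((579.5634765625, -216.1768035888672), (180.5586395263672, 24.581174850463867), 82.43328094482422)
fork [ 0.58  -0.223] [0.15  0.989] -0.08328979615842728 0.09722662688117051
sheet ((592.7341918945312, 203.3762969970703), (256.1856689453125, 175.83859252929688), 6.950415134429932)
board ((573.84423828125, -205.0360565185547), (231.31546020507812, 172.8115997314453), 78.6220932006836)
[[ 466.32  -301.375]
 [ 635.735 -335.467]
 [ 681.369 -108.697]
 [ 511.953  -74.605]]
knob 74 [ 0.461 -0.098  0.094] [0.016 0.016 0.009]
leaftop 202 [ 0.654 -0.22   0.123] [ 0.665 -0.204  0.133]
jar [ 0.398 -0.172  0.095] [0.037 0.041 0.018]
mill [ 0.555 -0.026  0.1  ] [0.026 0.025 0.014]
bowl [ 0.771 -0.237  0.063] [0.089 0.089 0.017]
```

View pics/crop.png

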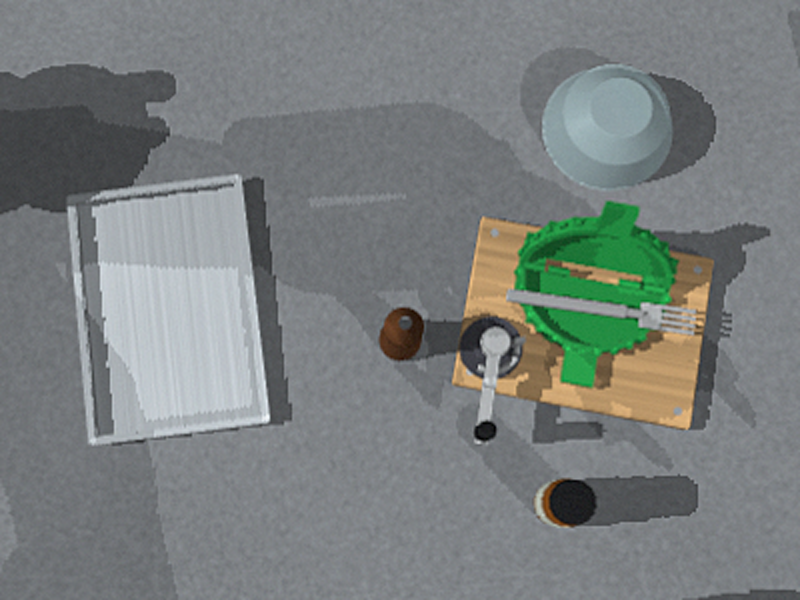

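View pics/side0.png

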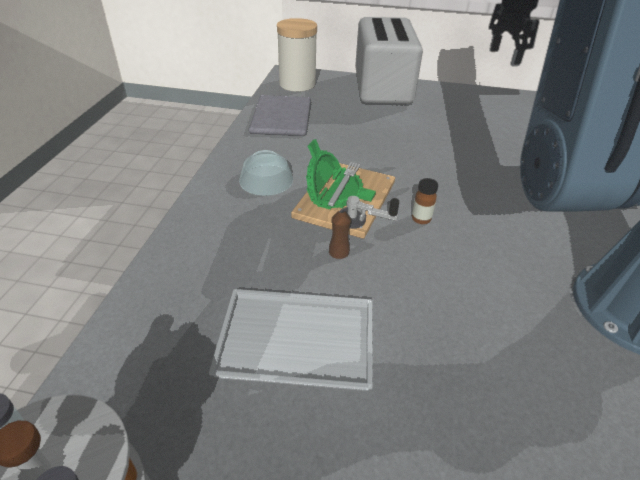

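The top crop shows the fork across the mould (handle end ≈(510,295), tines ≈(730,322)), the knob at (485,430) with the jar in front at (570,500), and the sheet on the left. The fitted board, sheet, fork and knob sizes match the given ones. Next I'll turn the tool.

Call:
{"op": "send_rows", "data": {"commands": [[[0,0,0,0,0,-1],[0,0,0,0,0,-1],[0,0,0,0,0,-1],[0,0,0,0,0,-1],[0,0,0,0,0,-1],[0,0,0,0,0,-1],[0,0,0,0,0,-1],[0,0,0,0,0,-1]]], "jaw": 0.36}}

```text
time_s: 3.97
eef_pos: [0.2578, -0.514, 0.4047]
eef_rot: [0.0, 0.805, 0.593, 0.0]
wrist_force: [-0.4, -0.1, -0.7]
opening: 0.358
grasp_force: 0.0
```

Call:
{"op": "send_rows", "data": {"commands": [[[0,0,0,0,0,-0.9],[0,0,0,0,0,-0.8],[0.8,0.6,0,0,0,0],[0.8,0.65,0,0,0,0],[0.8,0.65,0,0,0,0],[0.8,0.65,0,0,0,0],[0.8,0.65,0,0,0,0],[0.8,0.65,0,0,0,0]]]}}

```text
time_s: 4.63
eef_pos: [0.3926, -0.3859, 0.4048]
eef_rot: [0.0, 0.754, 0.657, -0.0]
wrist_force: [0.4, -0.8, 0.4]
opening: 0.36
grasp_force: 0.0
```

```bash
cat >> h.py <<'E'
from scipy.spatial.transform import Rotation as Ro
def to(x,y,z,psi=None):
    "residual to a grip-point target, tool axes, in row units (30 mm, 0.1 rad)"
    o=status.get_obs();w=o['eef_rot'];R=Ro.from_quat([w[1],w[2],w[3],w[0]]).as_matrix()
    g=np.array(o['eef_pos'])+R[:,2]*ctrl.grip_point_offset
    a=np.arctan2(R[1,1],R[0,1])
    print('t',round(o['time_s'],2),'grip',g.round(4),'psi',round(a,3),'zax',R[:,2].round(3),'open',round(o['opening'],3),'F',np.round(o['wrist_force'],1),'q',np.round(o['q'],2))
    print('shift units',(R.T@(np.array([x,y,z])-g)/.03).round(2),'turn',None if psi is None else round(-(psi-a)/.1,2))
E
python3 -c "
from h import *
to(.581,-.206,.046,-.135)"
```

```text
t 4.63 grip [ 0.3926 -0.3859  0.2501] psi -0.136 zax [ 0. -0. -1.] open 0.36 F [ 0.4 -0.8  0.4] q [-0.99  0.13  1.67  0.    1.35 -0.86]
shift units [6.8  5.41 6.8 ] turn -0.01
```

Call:
{"op": "send_rows", "data": {"commands": [[[0.85,0.68,0,0,0,0],[0.85,0.68,0,0,0,0],[0.85,0.68,0,0,0,0],[0.85,0.68,0,0,0,0],[0.85,0.68,0,0,0,0],[0.85,0.68,0,0,0,0],[0.85,0.67,0,0,0,0],[0.85,0.66,0,0,0,0]]]}}

```text
time_s: 5.3
eef_pos: [0.5812, -0.2055, 0.4047]
eef_rot: [0.0, 0.753, 0.657, 0.0]
wrist_force: [-0.1, -0.3, -0.1]
opening: 0.36
grasp_force: 0.0
```

Call:
{"op": "send_rows", "data": {"commands": [[[0,0,1,0,0,0],[0,0,1,0,0,0],[0,0,0.8,0,0,0],[0,0,0,0,0,0]]]}}

```text
time_s: 5.63
eef_pos: [0.5785, -0.2055, 0.3147]
eef_rot: [-0.005, 0.753, 0.658, -0.002]
wrist_force: [-1.1, 0.4, -0.7]
opening: 0.357
grasp_force: 0.0
```

Run:
```python
from h import *
to(.581,-.206,.046,-.135)
c=imaging.camera('wrist');im=c['image'].copy()
r=models.regions_of(c,'fork_grip')
for x in r[:1]:
    f=cloud(c,x['region']);f=f[(f[:,2]>.032)&(f[:,2]<.052)];print(x['confidence'],len(f),cv2.minAreaRect((f[:,:2]*1000).astype(np.float32)),np.median(f,0), np.percentile(f,[1,99],axis=0))
cv2.imwrite('pics/w1.png',im)
```

```text
t 5.63 grip [ 0.5771 -0.2047  0.16  ] psi -0.135 zax [-0.009  0.005 -1.   ] open 0.357 F [-1.1  0.4 -0.7] q [-0.53  0.36  1.58 -0.    1.22 -0.4 ]
shift units [-0.04  0.17  3.8 ] turn -0.0
0.92 4958 ((579.8117065429688, -216.3323211669922), (179.60044860839844, 24.740480422973633), 81.86309051513672) [ 0.58222168 -0.20922166  0.04146315] [[ 0.55812471 -0.30179417  0.03625074]
 [ 0.59802385 -0.12905555  0.04345023]]
```

View pics/w1.png

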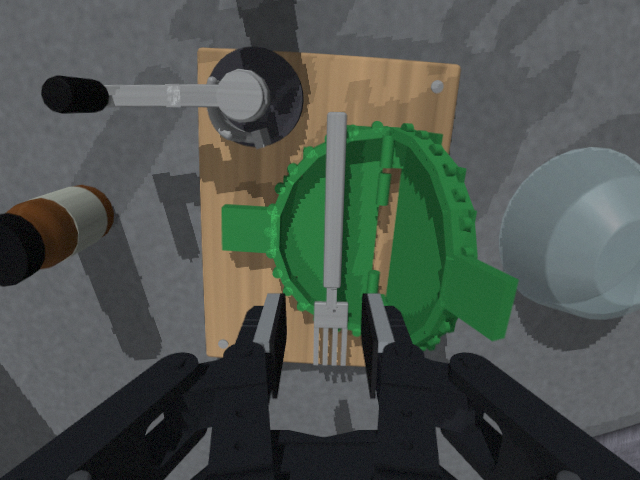

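The wrist view shows the fork handle at column ≈335, centred between the fingers, with the leaf well to the right. The fork centre matches the first measurement to within 1 mm.

Call:
{"op": "send_rows", "data": {"commands": [[[-0.04,0.13,0.7,0,0,0],[0,0,0.7,0,0,0],[0,0,0.7,0,0,0],[0,0,0.7,0,0,0],[0,0,0.5,0,0,0],[0,0,0.4,0,0,0],[0,0,0,0,0,0]]]}}

```text
time_s: 6.32
eef_pos: [0.5837, -0.2088, 0.2091]
eef_rot: [-0.001, 0.754, 0.657, -0.0]
wrist_force: [-0.1, 0.4, -0.6]
opening: 0.356
grasp_force: 0.0
```

```bash
python3 -c "
from h import *
to(.581,-.2064,.046,-.141)"
```

```text
t 6.32 grip [ 0.5836 -0.2087  0.0544] psi -0.136 zax [-0.001  0.001 -1.   ] open 0.356 F [-0.1  0.4 -0.6] q [-0.53  0.51  1.61 -0.    1.02 -0.4 ]
shift units [ 0.06 -0.1   0.28] turn 0.05
```

Call:
{"op": "send_rows", "data": {"commands": [[[0.06,-0.1,0.14,0,0,0.05],[0,0,0.14,0,0,0],[0,0,0,0,0,0]]]}}

```text
time_s: 6.57
eef_pos: [0.5813, -0.2065, 0.2019]
eef_rot: [0.0, 0.755, 0.656, 0.0]
wrist_force: [-0.5, 0.3, 0.9]
opening: 0.36
grasp_force: 0.0
```

Call:
{"op": "send_rows", "data": {"commands": [[[0,0,0,0,0,0],[0,0,0,0,0,0],[0,0,0,0,0,0],[0,0,0,0,0,0],[0,0,0,0,0,0],[0,0,0,0,0,0]]], "jaw": 0}}

```text
time_s: 7.07
eef_pos: [0.5816, -0.2066, 0.2023]
eef_rot: [0.001, 0.755, 0.656, 0.0]
wrist_force: [-1.2, 0.3, 5.4]
opening: 0.118
grasp_force: 59.2
```

```bash
python3 -c "
from h import *
to(.581,-.2064,.2,-.141);print(status.get_obs()['grasp_force'])"
```

```text
t 7.07 grip [ 0.5818 -0.2067  0.0476] psi -0.141 zax [ 0.001 -0.001 -1.   ] open 0.118 F [-1.2  0.3  5.4] q [-0.53  0.52  1.62  0.    1.01 -0.39]
shift units [ 0.   -0.02 -5.08] turn 0.0
59.15907382965088
```

Call:
{"op": "send_rows", "data": {"commands": [[[0,0,-0.5,0,0,0],[0,0,-0.9,0,0,0],[0,0,-0.9,0,0,0],[0,0,-0.9,0,0,0],[0,0,-0.9,0,0,0],[0,0,-0.9,0,0,0],[0,0,-0.2,0,0,0.5],[0,0,0,0,0,0.9]]]}}

```text
time_s: 7.73
eef_pos: [0.5819, -0.2068, 0.3608]
eef_rot: [0.003, 0.8, 0.6, 0.001]
wrist_force: [0.6, -0.3, -0.2]
opening: 0.115
grasp_force: 58.6
```

Call:
{"op": "send_rows", "data": {"commands": [[[0,0,0,0,0,0.9],[0,0,0,0,0,0.9],[0,0,0,0,0,0.9],[0,0,0,0,0,0.9],[0,0,0,0,0,0.9],[0,0,0,0,0,0.9],[0,0,0,0,0,0.9],[0,0,0,0,0,0.9]]]}}

```text
time_s: 8.4
eef_pos: [0.581, -0.2064, 0.3569]
eef_rot: [-0.0, 0.96, 0.279, -0.0]
wrist_force: [0.5, 1.2, -0.8]
opening: 0.115
grasp_force: 58.6
```

Call:
{"op": "send_rows", "data": {"commands": [[[0,0,0,0,0,0.9],[0,0,0,0,0,0.9],[0,0,0,0,0,0.9],[0,0,0,0,0,0.9],[0,0,0,0,0,0.9],[0,0,0,0,0,0],[0,0,0,0,0,0]]]}}

```text
time_s: 8.98
eef_pos: [0.581, -0.2064, 0.357]
eef_rot: [-0.0, 0.998, 0.061, -0.0]
wrist_force: [-0.4, 0.2, -0.4]
opening: 0.117
grasp_force: 58.6
```

Run:
```python
from h import *
to(.593,.203,.2,-1.449)
c=imaging.camera('top');r=models.regions_of(c,'fork_grip')
if r:
    f=cloud(c,r[0]['region']);print(r[0]['confidence'],len(f),np.percentile(f,[2,50,98],axis=0).round(3))
```

```text
t 8.98 grip [ 0.581  -0.2063  0.2023] psi -1.448 zax [-0.  0. -1.] open 0.117 F [-0.4  0.2 -0.4] q [-0.53  0.32  1.54 -0.    1.28  0.91]
shift units [  2.06 -13.49   0.08] turn 0.01
0.63 94 [[ 0.555 -0.214  0.192]
 [ 0.565 -0.207  0.197]
 [ 0.66  -0.191  0.203]]
```

Call:
{"op": "send_rows", "data": {"commands": [[[0.15,-0.85,0,0,0,0],[0.15,-0.85,0,0,0,0],[0.15,-0.85,0,0,0,0],[0.15,-0.85,0,0,0,0],[0.15,-0.85,0,0,0,0],[0.15,-0.85,0,0,0,0],[0.15,-0.85,0,0,0,0],[0.15,-0.85,0,0,0,0]]]}}

```text
time_s: 9.75
eef_pos: [0.5924, 0.0017, 0.3573]
eef_rot: [0.0, 0.998, 0.061, 0.0]
wrist_force: [0.9, -0.8, -0.5]
opening: 0.121
grasp_force: 58.7
```

Call:
{"op": "send_rows", "data": {"commands": [[[0.15,-0.85,0,0,0,0],[0.15,-0.85,0,0,0,0],[0.15,-0.85,0,0,0,0],[0.15,-0.85,0,0,0,0],[0.15,-0.85,0,0,0,0],[0.15,-0.85,0,0,0,0],[0.15,-0.85,0,0,0,0],[0.15,-0.85,0,0,0,0]]]}}

```text
time_s: 10.42
eef_pos: [0.6038, 0.2086, 0.3573]
eef_rot: [0.0, 0.998, 0.061, 0.0]
wrist_force: [0.6, 0.3, -0.1]
opening: 0.123
grasp_force: 58.7
```

Call:
{"op": "send_rows", "data": {"commands": [[[0,0,0.8,0,0,0],[0,0,0.9,0,0,0],[0,0,0.9,0,0,0],[0,0,0.9,0,0,0],[0,0,0.8,0,0,0],[0,0,0.6,0,0,0],[0,0,0,0,0,0]]]}}

```text
time_s: 11.0
eef_pos: [0.6017, 0.2069, 0.2055]
eef_rot: [0.0, 0.998, 0.061, -0.004]
wrist_force: [-0.6, -0.2, -0.8]
opening: 0.118
grasp_force: 58.7
```

Run:
```python
from h import *
to(.603,.204,.0235,-1.449)
c=imaging.camera('side');cv2.imwrite('pics/s2.png',c['image'][230:430,150:450].repeat(2,0).repeat(2,1))
```

```text
t 11.0 grip [0.6004 0.2067 0.0508] psi -1.449 zax [-0.008 -0.001 -1.   ] open 0.118 F [-0.6 -0.2 -0.8] q [ 0.14  0.55  1.56 -0.    1.04  1.59]
shift units [0.08 0.1  0.91] turn -0.0
```

View pics/s2.png

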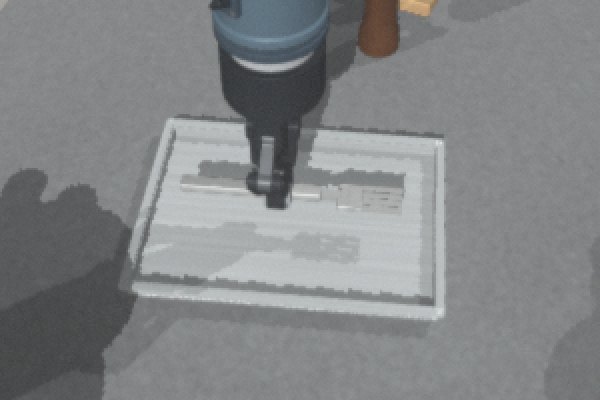

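The side crop shows the fork held level over the sheet, handle end at (182,183) and tines at (403,193), inside the rim. I'll lower it and let go.

Call:
{"op": "send_rows", "data": {"commands": [[[0,0,0.3,0,0,0],[0,0,0.3,0,0,0],[0,0,0.2,0,0,0],[0,0,0.1,0,0,0],[0,0,0,0,0,0]]]}}

```text
time_s: 11.47
eef_pos: [0.6036, 0.2072, 0.1827]
eef_rot: [0.0, 0.998, 0.06, -0.001]
wrist_force: [-0.8, 0.2, 0.1]
opening: 0.12
grasp_force: 58.7
```

Call:
{"op": "send_rows", "data": {"commands": [[[0,0,0,0,0,0],[0,0,0,0,0,0],[0,0,0,0,0,0],[0,0,0,0,0,0]]], "jaw": 0.36}}

```text
time_s: 11.8
eef_pos: [0.6041, 0.2073, 0.1838]
eef_rot: [-0.0, 0.998, 0.06, 0.0]
wrist_force: [-0.6, 0.5, -0.7]
opening: 0.356
grasp_force: 0.0
```

Call:
{"op": "send_rows", "data": {"commands": [[[0,0,-0.5,0,0,0],[0,0,-0.9,0,0,0],[0,0,-0.9,0,0,0],[0,0,-0.9,0,0,0],[0,0,-0.9,0,0,0],[0,0,-0.9,0,0,0],[0,0,-0.9,0,0,0]]], "jaw": 0}}

```text
time_s: 12.38
eef_pos: [0.6036, 0.2073, 0.3633]
eef_rot: [-0.0, 0.998, 0.06, 0.001]
wrist_force: [0.8, 0.0, 0.3]
opening: -0.001
grasp_force: 0.0
```

Run:
```python
from h import *
to(.67,-.224,.16,-.2)
c=imaging.camera('side');r=models.regions_of(c,'fork_grip')
for x in r[:2]:
    f=cloud(c,x['region']);print(x['confidence'],cv2.minAreaRect((f[:,:2]*1000).astype(np.float32)),np.percentile(f,[1,50,99],axis=0).round(3))
c=imaging.camera('top');cv2.imwrite('pics/t3.png',cv2.resize(c['image'][90:390,150:550],None,fx=2,fy=2))
r=models.regions_of(c,'fork_grip')
for x in r[:1]:
    f=cloud(c,x['region']);print(x['confidence'],cv2.minAreaRect((f[:,:2]*1000).astype(np.float32)),np.percentile(f,[1,50,99],axis=0).round(3))
r=models.regions_of(c,'leaf')
for x in r[:1]:
    f=cloud(c,x['region']);d=(f-[.6132,-.2129,.034])@np.array([[.98,-.197,0],[.197,.98,0],[0,0,1]]).T
    t=d[d[:,2]>.085];print(len(t),t.mean(0).round(4),t.min(0).round(4),t.max(0).round(4))
```

```text
t 12.38 grip [0.6038 0.2073 0.2086] psi -1.451 zax [ 0.001  0.    -1.   ] open -0.001 F [0.8 0.  0.3] q [0.15 0.35 1.48 0.   1.31 1.6 ]
shift units [ 0.47 14.54  1.62] turn -12.51
0.85 ((591.3903198242188, 205.7631378173828), (179.50924682617188, 29.983535766601562), 7.641153812408447) [[0.504 0.185 0.002]
 [0.574 0.208 0.007]
 [0.677 0.222 0.013]]
0.75 ((500.456298828125, -104.67572784423828), (22.110017776489258, 98.28602600097656), 83.92762756347656) [[ 0.452 -0.115 -0.001]
 [ 0.488 -0.102  0.064]
 [ 0.546 -0.09   0.098]]
139 [0.0431 0.001  0.0927] [ 0.0339 -0.0154  0.0853] [0.0506 0.0165 0.1003]
```

View pics/t3.png

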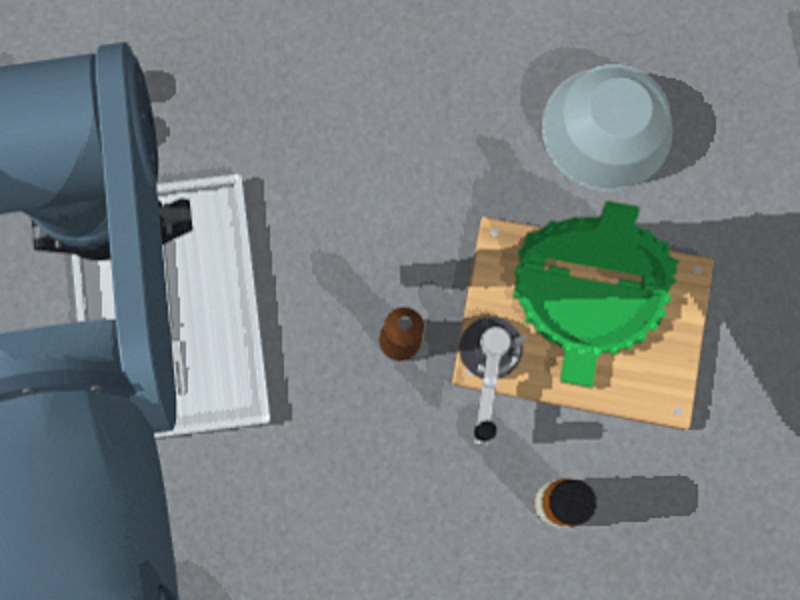

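The fork lies flat, its centre (0.591, 0.206) in the middle of the sheet. The crop shows the empty mould with the leaf tab at (620,215) and the bystanders untouched. Next the tool turns and goes behind the leaf.

Call:
{"op": "send_rows", "data": {"commands": [[[0,0,0,0,0,0.8],[0,0,0,0,0,0.8],[0,0,0,0,0,0.8],[0,0,0,0,0,0.8],[0,0,0,0,0,0]]]}}

```text
time_s: 13.05
eef_pos: [0.6033, 0.2071, 0.3585]
eef_rot: [0.0, 0.995, -0.101, -0.002]
wrist_force: [-0.0, -0.1, -0.2]
opening: 0.005
grasp_force: 0.0
```

```bash
cat >> h.py <<'E'
PX=np.array([.9803,-.1974]);PY=np.array([.1974,.9803]);H=np.array([.6132,-.2129])
def toh(x,y,tipz,psi=-1.77):
    "target of fingertip in mm from hinge_mid along press x,y and z above counter"
    w=H+x/1000*PX+y/1000*PY; to(*w,tipz/1000+.018,psi)
E
python3 -c "
from h import *
toh(80,0,160)"
```

```text
t 13.05 grip [0.6028 0.2071 0.2038] psi -1.774 zax [-0.003 -0.    -1.   ] open 0.005 F [-0.  -0.1 -0.2] q [ 0.14  0.36  1.48 -0.    1.3   1.92]
shift units [ 5.83 13.63  0.86] turn -0.04
```

Call:
{"op": "send_rows", "data": {"commands": [[[0.37,0.85,0,0,0,0],[0.37,0.85,0,0,0,0],[0.37,0.85,0,0,0,0],[0.37,0.85,0,0,0,0],[0.37,0.85,0,0,0,0],[0.37,0.85,0,0,0,0],[0.37,0.85,0,0,0,0],[0.37,0.85,0,0,0,0]]]}}

```text
time_s: 13.72
eef_pos: [0.6501, -0.0116, 0.359]
eef_rot: [-0.0, 0.995, -0.099, -0.001]
wrist_force: [0.5, -0.2, 0.4]
opening: 0.002
grasp_force: 0.0
```

Call:
{"op": "send_rows", "data": {"commands": [[[0.37,0.85,0,0,0,0],[0.37,0.85,0,0,0,0],[0.37,0.85,0,0,0,0],[0.37,0.85,0,0,0,0],[0.37,0.85,0,0,0,0],[0.37,0.85,0,0,0,0],[0.37,0.85,0,0,0,0],[0.37,0.85,0,0,0,0]]]}}

```text
time_s: 14.38
eef_pos: [0.6966, -0.2291, 0.3587]
eef_rot: [-0.0, 0.995, -0.099, -0.001]
wrist_force: [0.9, -0.3, -0.3]
opening: 0.001
grasp_force: 0.0
```

Call:
{"op": "send_rows", "data": {"commands": [[[0,0,0,0,0,0],[0,0,0,0,0,0]]]}}

```text
time_s: 14.55
eef_pos: [0.6963, -0.2295, 0.3585]
eef_rot: [-0.001, 0.995, -0.1, -0.001]
wrist_force: [-0.4, 1.1, -0.7]
opening: -0.002
grasp_force: 0.0
```

```bash
python3 -c "
from h import *
toh(80,0,105)
c=imaging.camera('side');cv2.imwrite('pics/s4.png',c['image'][60:300,200:520].repeat(2,0).repeat(2,1))"
```

```text
t 14.55 grip [ 0.696  -0.2293  0.2038] psi -1.772 zax [-0.002  0.001 -1.   ] open -0.002 F [-0.4  1.1 -0.7] q [-0.48  0.56  1.19  0.    1.39  1.29]
shift units [-0.14  0.01  2.69] turn -0.02
```

View pics/s4.png

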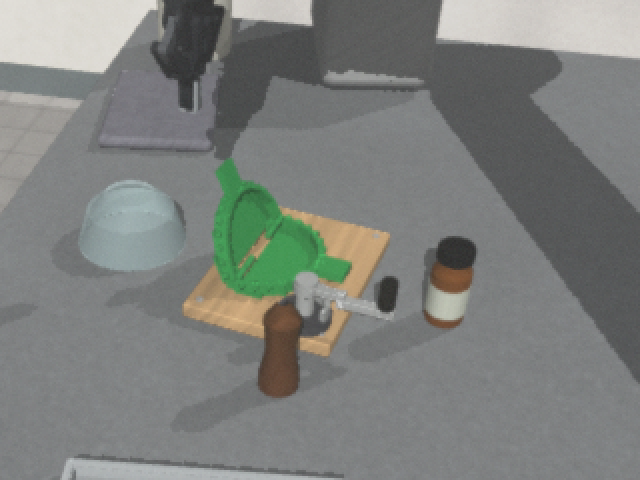

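The crop shows the closed fingers at (190,100), above and behind the leaf tab (228,175), with the bowl clear. I'll go down behind the tab and sweep.

Call:
{"op": "send_rows", "data": {"commands": [[[0,0,0.8,0,0,0],[0,0,0.8,0,0,0],[0,0,0.76,0,0,0],[0,0,0,0,0,0],[-0.5,0,0,0,0,0],[-0.5,0,0,0,0,0],[-0.5,0,0,0,0,0],[0,0,0,0,0,0]]]}}

```text
time_s: 15.27
eef_pos: [0.6515, -0.2173, 0.2907]
eef_rot: [-0.0, 0.995, -0.099, -0.0]
wrist_force: [-0.2, 0.4, 0.4]
opening: -0.001
grasp_force: 0.0
```

```bash
python3 -c "
from h import *
toh(20,0,115)"
```

```text
t 15.27 grip [ 0.6514 -0.2173  0.136 ] psi -1.769 zax [-0.001  0.    -1.   ] open -0.001 F [-0.2  0.4  0.4] q [-0.49  0.53  1.39  0.    1.23  1.27]
shift units [-0.61  0.11  0.1 ] turn 0.01
```

Call:
{"op": "send_rows", "data": {"commands": [[[-0.5,0.1,0.1,0,0,0],[-0.5,0,0,0,0,0],[-0.5,0,0,0,0,0],[-0.5,0,0,0,0,0],[-0.5,0,0,0,0,0],[0,0,0,0,0,0],[0,0,0,0,0,0]]]}}

```text
time_s: 15.85
eef_pos: [0.5791, -0.2066, 0.2876]
eef_rot: [0.0, 0.995, -0.1, 0.001]
wrist_force: [0.8, -0.2, 0.2]
opening: -0.0
grasp_force: 0.0
```

```bash
python3 -c "
from h import *
toh(-58,0,102)
c=imaging.camera('side');cv2.imwrite('pics/s5.png',c['image'][60:300,200:520].repeat(2,0).repeat(2,1))"
```

```text
t 15.85 grip [ 0.5793 -0.2067  0.1329] psi -1.77 zax [ 0.001 -0.001 -1.   ] open -0.0 F [ 0.8 -0.2  0.2] q [-0.54  0.39  1.6   0.    1.15  1.23]
shift units [-0.78 -0.02  0.43] turn -0.0
```

View pics/s5.png

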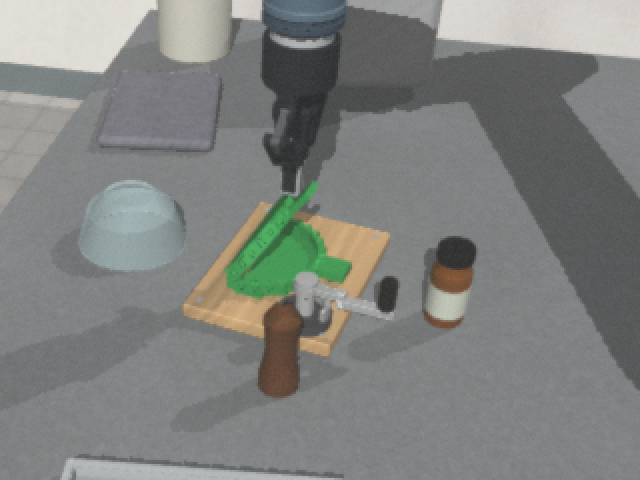

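The leaf stands at about 55° and the fingertip (290,190) pushes its tab's outer face. I'll follow the arc down.

Call:
{"op": "send_rows", "data": {"commands": [[[-0.4,0,0.2,0,0,0],[-0.38,0,0.23,0,0,0],[-0.28,0,0.38,0,0,0],[-0.28,0,0.38,0,0,0],[-0.14,0,0.3,0,0,0],[-0.13,0,0.3,0,0,0],[-0.05,0,0.28,0,0,0],[0,0,0,0,0,0]]]}}

```text
time_s: 16.57
eef_pos: [0.5293, -0.1967, 0.2225]
eef_rot: [-0.001, 0.995, -0.1, -0.001]
wrist_force: [-0.9, 0.8, -0.1]
opening: 0.004
grasp_force: 0.0
```

```bash
python3 -c "
from h import *
toh(-86,0,42)"
```

```text
t 16.57 grip [ 0.5289 -0.1965  0.0678] psi -1.771 zax [-0.002  0.002 -1.   ] open 0.004 F [-0.9  0.8 -0.1] q [-0.57  0.39  1.75 -0.    1.    1.2 ]
shift units [-0.   -0.02  0.26] turn -0.01
```

Call:
{"op": "send_rows", "data": {"commands": [[[0,0,0.15,0,0,0],[0,0,0.1,0,0,0],[0,0,0.05,0,0,0],[0,0,0,0,0,0]]]}}

```text
time_s: 16.9
eef_pos: [0.53, -0.1972, 0.2155]
eef_rot: [0.0, 0.995, -0.1, 0.0]
wrist_force: [-2.7, 0.2, -0.6]
opening: -0.0
grasp_force: 0.7
```

Call:
{"op": "send_rows", "data": {"commands": [[[0,0,0.04,0,0,0],[0,0,0.03,0,0,0],[0,0,0,0,0,0]]]}}

```text
time_s: 17.15
eef_pos: [0.53, -0.1972, 0.215]
eef_rot: [0.0, 0.995, -0.1, -0.0]
wrist_force: [-6.4, 3.9, 14.0]
opening: 0.002
grasp_force: 8.2
```

```bash
python3 -c "
from h import *
toh(-86,0,42)"
```

```text
t 17.15 grip [ 0.53   -0.1972  0.0603] psi -1.771 zax [-0. -0. -1.] open 0.002 F [-6.4  3.9 14. ] q [-0.57  0.4   1.75 -0.    0.98  1.2 ]
shift units [-0.04 -0.04  0.01] turn -0.01
```

Call:
{"op": "send_rows", "data": {"commands": [[[0,0,0.05,0,0,0],[0,0,0.04,0,0,0],[0,0,0,0,0,0],[0,0,0,0,0,0]]]}}

```text
time_s: 17.48
eef_pos: [0.5301, -0.1972, 0.2143]
eef_rot: [0.0, 0.995, -0.1, -0.0]
wrist_force: [-14.0, 6.0, 30.9]
opening: 0.002
grasp_force: 18.2
```

Call:
{"op": "send_rows", "data": {"commands": [[[0,0,-0.4,0,0,0],[0,0,-0.8,0,0,0],[0,0,-0.9,0,0,0],[0,0,-0.9,0,0,0],[0,0,-0.2,0,0,0]]], "jaw": 0.36}}

```text
time_s: 17.9
eef_pos: [0.5314, -0.1979, 0.3119]
eef_rot: [0.002, 0.995, -0.1, 0.004]
wrist_force: [1.5, -0.9, 0.5]
opening: 0.362
grasp_force: 0.0
```

Run:
```python
from h import *
for n in ('side','top'):
    c=imaging.camera(n)
    r=models.regions_of(c,'leaf')
    for x in r[:1]:
        f=cloud(c,x['region']);d=(f-[*H,0])@np.array([[*PX,0],[*PY,0],[0,0,1]]).T*1000
        print(n,'leaf',x['confidence'],len(d),np.percentile(d,[1,50,99],axis=0).round(1),'tab z',np.median(d[(d[:,0]<-78)&(abs(d[:,1])<14)],0))
    r=models.regions_of(c,'latch_knob')
    for x in r[:1]:
        k=cloud(c,x['region']);k=k[k[:,2]>.088];print('knob',len(k),k.mean(0).round(4),np.ptp(k,0).round(3))
    if n=='side': cv2.imwrite('pics/s6.png',c['image'][60:300,200:520].repeat(2,0).repeat(2,1))
to(.461,-.098,.16,-1.742)
```

```text
side leaf 0.87 1306 [[-106.6  -65.4   35. ]
 [ -40.    11.8   49.4]
 [  -4.3   73.2   52.3]] tab z [-93.26534285   2.059717    41.63445211]
knob 53 [ 0.4594 -0.0959  0.0925] [0.016 0.018 0.008]
top leaf 0.7 742 [[-98.  -12.7  35.3]
 [-23.7  46.4  50.4]
 [ -2.   73.3 232.3]] tab z [-92.40374917  -9.71307222  42.74704197]
knob 77 [ 0.4615 -0.0976  0.094 ] [0.016 0.016 0.01 ]
t 18.2 grip [ 0.5288 -0.1965  0.1501] psi -1.771 zax [-0.002  0.002 -1.   ] open 0.362 F [-0.2 -0.3 -0.4] q [-0.57  0.27  1.72  0.    1.16  1.2 ]
shift units [-2.87 -2.77 -0.32] turn -0.29
```

View pics/s6.png

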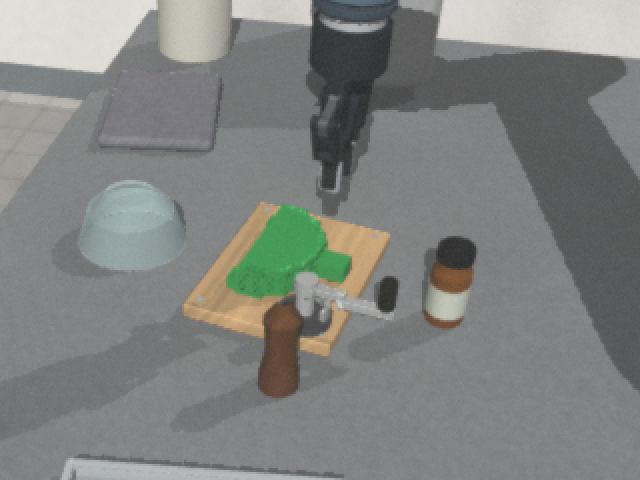

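The leaf is flat shut (tab top 42, dish top 50 mm, as specified), and the knob (388,293 in the crop) hasn't moved. I'll move over the knob with the jaws part open.

Call:
{"op": "send_rows", "data": {"commands": [[[0,0,-0.3,0,0,-0.3],[-0.75,-0.7,0,0,0,0],[-0.75,-0.7,0,0,0,0],[-0.75,-0.7,0,0,0,0],[-0.65,-0.65,0,0,0,0],[0,0,0,0,0,0],[0,0,0,0,0,0]]]}}

```text
time_s: 18.78
eef_pos: [0.4572, -0.1, 0.3144]
eef_rot: [-0.0, 0.996, -0.084, -0.001]
wrist_force: [0.4, 0.4, 0.4]
opening: 0.365
grasp_force: 0.0
```

Run:
```python
from h import *
to(.461,-.098,.088,-1.742)
c=imaging.camera('wrist')
r=models.regions_of(c,'latch_knob')
for x in r[:1]:
    k=cloud(c,x['region']);k=k[k[:,2]>.088];print('knob',len(k),k.mean(0).round(4),np.ptp(k,0).round(3))
```

```text
t 18.78 grip [ 0.4569 -0.0998  0.1597] psi -1.739 zax [-0.002  0.001 -1.   ] open 0.365 F [0.4 0.4 0.4] q [-0.47  0.05  1.95 -0.    1.15  1.27]
shift units [ 0.13 -0.08  2.39] turn 0.03
knob 874 [ 0.4626 -0.0988  0.0938] [0.017 0.017 0.009]
```

Call:
{"op": "send_rows", "data": {"commands": [[[0.16,-0.06,0,0,0,0],[0,0,0.6,0,0,0],[0,0,0.6,0,0,0],[0,0,0.6,0,0,0],[0,0,0.55,0,0,0],[0,0,0,0,0,0],[0,0,0,0,0,0]]]}}

```text
time_s: 19.47
eef_pos: [0.4633, -0.1005, 0.2443]
eef_rot: [-0.0, 0.996, -0.085, -0.001]
wrist_force: [-0.3, 0.2, 0.2]
opening: 0.36
grasp_force: 0.0
```

```bash
python3 -c "
from h import *
to(.462,-.0985,.088,-1.742)"
```

```text
t 19.47 grip [ 0.463  -0.1004  0.0896] psi -1.742 zax [-0.002  0.001 -1.   ] open 0.36 F [-0.3  0.2  0.2] q [-0.46  0.18  1.98  0.    0.99  1.28]
shift units [-0.04 -0.06  0.05] turn 0.0
```

Now the arc around the post, shifting and turning about the latch axis.

Call:
{"op": "send_rows", "data": {"commands": [[[-0.005,-0.142,0,0,0,-0.5],[-0.005,-0.142,0,0,0,-0.5],[-0.005,-0.142,0,0,0,-0.5],[-0.005,-0.142,0,0,0,-0.5],[-0.005,-0.142,0,0,0,-0.5],[-0.005,-0.142,0,0,0,-0.5],[-0.005,-0.142,0,0,0,-0.5],[-0.005,-0.142,0,0,0,-0.5]]]}}

```text
time_s: 20.13
eef_pos: [0.4636, -0.0716, 0.2474]
eef_rot: [0.008, 0.993, 0.117, 0.002]
wrist_force: [-1.7, -41.6, -11.2]
opening: 0.359
grasp_force: 19.9
```

Call:
{"op": "send_rows", "data": {"commands": [[[-0.005,-0.142,0,0,0,-0.5],[-0.005,-0.142,0,0,0,-0.5],[-0.005,-0.142,0,0,0,-0.5],[-0.005,-0.142,0,0,0,-0.5],[-0.005,-0.142,0,0,0,-0.5],[-0.005,-0.142,0,0,0,-0.5],[-0.005,-0.142,0,0,0,-0.5],[-0.005,-0.142,0,0,0,-0.5]]]}}

```text
time_s: 20.8
eef_pos: [0.4587, -0.0531, 0.255]
eef_rot: [0.028, 0.95, 0.311, 0.011]
wrist_force: [23.4, -110.6, -15.0]
opening: 0.361
grasp_force: 51.0
```

```bash
cat >> h.py <<'E'
def arc(dr=0):
    o=status.get_obs();w=o['eef_rot'];R=Ro.from_quat([w[1],w[2],w[3],w[0]]).as_matrix()
    g=np.array(o['eef_pos'])+R[:,2]*ctrl.grip_point_offset;v=g[:2]-[.5466,-.1128]
    print('radius',np.hypot(*v).round(4),'joint',((np.arctan2(v[1],v[0])+.199+3.17)%(2*np.pi)).round(3),'tool joint',((np.arctan2(R[1,1],R[0,1])+np.pi/2+.199+3.17)%(2*np.pi)).round(3),o['wrist_force'],g[2].round(4))
E
python3 - <<'E'
from h import *
arc()
c=imaging.camera('side');cv2.imwrite('pics/s7.png',c['image'][60:300,200:520].repeat(2,0).repeat(2,1))
for x in models.regions_of(c,'latch_knob')[:1]:
    k=cloud(c,x['region']);print(x['confidence'],x['centre'],np.percentile(k,[2,50,98],axis=0).round(3))
E
```

```text
radius 0.0975 joint 5.941 tool joint 4.001 [  23.40224214 -110.58365907  -14.99483979] 0.1006
0.74 [372.1, 204.2] [[ 0.463 -0.124  0.05 ]
 [ 0.502 -0.093  0.072]
 [ 0.55  -0.072  0.103]]
```

View pics/s7.png

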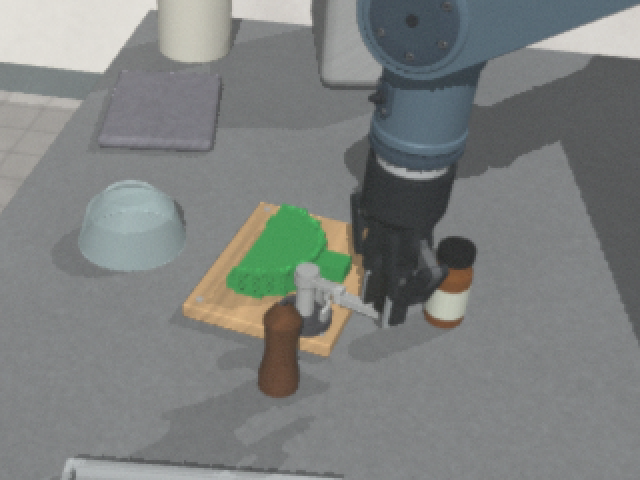

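I had the arc's sign wrong: the tool's y points along the counter-clockwise direction here, so I pushed the handle against its stop (110 N, below the limit). I'll relieve that at once by backing off along world -y.

Call:
{"op": "send_rows", "data": {"commands": [[[-0.1,0.14,0,0,0,0],[-0.1,0.14,0,0,0,0],[0,0,0,0,0,0]]]}}

```text
time_s: 21.15
eef_pos: [0.4575, -0.0612, 0.2539]
eef_rot: [0.023, 0.951, 0.309, 0.01]
wrist_force: [20.5, -79.4, -14.8]
opening: 0.361
grasp_force: 37.7
```

```bash
python3 -c "
from h import *
to(.462,-.0985,.088,-1.742)"
```

```text
t 21.15 grip [ 0.4626 -0.0669  0.0994] psi -0.943 zax [ 0.033 -0.037 -0.999] open 0.361 F [ 20.5 -79.4 -14.8] q [-0.38  0.12  2.02 -0.03  0.96  0.57]
shift units [-0.64  0.82  0.42] turn 7.99
```

Call:
{"op": "send_rows", "data": {"commands": [[[-0.12,0.16,0,0,0,0],[-0.12,0.16,0,0,0,0],[-0.12,0.16,0,0,0,0],[-0.1,0.14,0,0,0,0],[0,0,0,0,0,0]]]}}

```text
time_s: 21.57
eef_pos: [0.4549, -0.077, 0.2513]
eef_rot: [0.013, 0.951, 0.308, 0.01]
wrist_force: [23.8, -30.2, -13.6]
opening: 0.362
grasp_force: 19.5
```

Run:
```python
from h import *
to(.462,-.0985,.088,-1.742)
c=imaging.camera('wrist');cv2.imwrite('pics/w8.png',c['image'])
```

```text
t 21.57 grip [ 0.459  -0.0799  0.0967] psi -0.944 zax [ 0.026 -0.018 -0.999] open 0.362 F [ 23.8 -30.2 -13.6] q [-0.42  0.13  2.02 -0.01  0.97  0.52]
shift units [-0.29  0.55  0.3 ] turn 7.98
```

View pics/w8.png

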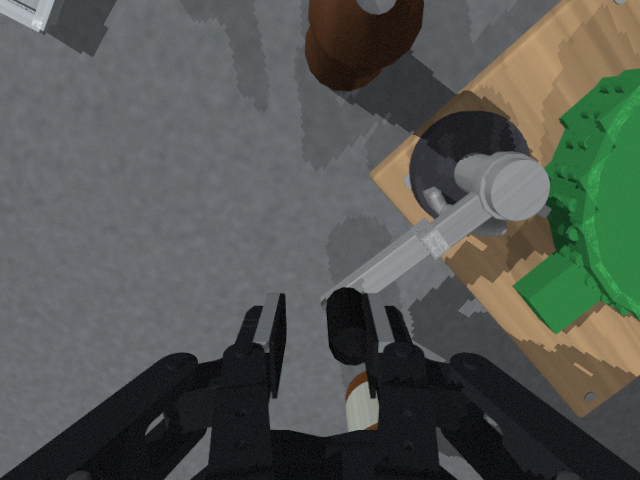

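The wrist view shows the knob (345,325) against the right-hand finger, with the handle still at its start and the jar and mill standing. I'll recentre on the knob and turn the tool back.

Call:
{"op": "send_rows", "data": {"commands": [[[-0.1,0.2,0,0,0,0],[-0.1,0.2,0,0,0,0],[-0.1,0.15,0,0,0,0],[0,0,0.1,0,0,0.9],[0,0,0.1,0,0,0.9],[0,0,0,0,0,0.9],[0,0,0,0,0,0.9],[0,0,0,0,0,0]]]}}

```text
time_s: 22.28
eef_pos: [0.451, -0.0887, 0.2408]
eef_rot: [0.001, 0.991, 0.133, 0.002]
wrist_force: [1.5, -2.4, -0.3]
opening: 0.361
grasp_force: 1.4
```

```bash
python3 -c "
from h import *
to(.462,-.0985,.088,-1.742)"
```

```text
t 22.28 grip [ 0.4516 -0.089   0.0861] psi -1.305 zax [ 0.004 -0.002 -1.   ] open 0.361 F [ 1.5 -2.4 -0.3] q [-0.45  0.15  2.02 -0.    0.97  0.85]
shift units [ 0.25  0.4  -0.06] turn 4.37
```

Call:
{"op": "send_rows", "data": {"commands": [[[0.12,0.2,-0.06,0,0,0],[0.13,0.2,0,0,0,0],[0,0,0,0,0,0.9],[0,0,0,0,0,0.9],[0,0,0,0,0,0.9],[0,0,0,0,0,0.9],[0,0,0,0,0,0.77],[0,0,0,0,0,0]]]}}

```text
time_s: 22.95
eef_pos: [0.4605, -0.0976, 0.2411]
eef_rot: [-0.0, 0.996, -0.084, 0.0]
wrist_force: [-0.8, -0.5, 0.5]
opening: 0.36
grasp_force: 0.0
```

Run:
```python
from h import *
to(.462,-.0985,.088,-1.742);arc()
c=imaging.camera('side')
for x in models.regions_of(c,'latch_knob')[:1]:
    k=cloud(c,x['region']);print(x['confidence'],x['centre'],np.percentile(k,[2,50,98],axis=0).round(3))
for n in('jar','mill'):
    q=[x for x in models.regions_of(c,n)]
    for x in q[:2]: k=cloud(c,x['region']);print(n,x['confidence'],np.median(k,0),len(k))
```

```text
t 22.95 grip [ 0.4605 -0.0976  0.0864] psi -1.739 zax [ 0.  0. -1.] open 0.36 F [-0.8 -0.5  0.5] q [-0.46  0.18  1.99  0.    0.98  1.28]
shift units [ 0.05  0.02 -0.05] turn 0.03
radius 0.0874 joint 0.053 tool joint 3.201 [-0.77172007 -0.49803996  0.48679888] 0.0864
0.63 [369.2, 209.5] [[ 0.458 -0.162 -0.001]
 [ 0.504 -0.1    0.058]
 [ 0.551 -0.084  0.067]]
jar 0.97 [ 0.3968333  -0.15659759  0.05925458] 885
mill 0.97 [ 0.55278558 -0.01271528  0.05282739] 792
```

Call:
{"op": "send_rows", "data": {"commands": [[[0.004,0.142,-0.1,0,0,-0.5],[0.004,0.142,0,0,0,-0.5],[0.004,0.142,0,0,0,-0.5],[0.004,0.142,0,0,0,-0.5]]]}}

```text
time_s: 23.48
eef_pos: [0.4587, -0.114, 0.2436]
eef_rot: [-0.001, 1.0, 0.019, -0.001]
wrist_force: [-0.5, 2.3, -0.2]
opening: 0.361
grasp_force: 1.3
```

```bash
python3 -c "
from h import *
arc()"
```

```text
radius 0.0881 joint 0.238 tool joint 3.406 [-0.50791754  2.34065907 -0.19411985] 0.0889
```

Call:
{"op": "send_rows", "data": {"commands": [[[0.012,0.142,0,0,0,-0.48],[0.012,0.142,0,0,0,-0.48],[0.012,0.142,0,0,0,-0.48],[0.012,0.142,0,0,0,-0.48],[0.012,0.142,0,0,0,-0.48],[0.012,0.142,0,0,0,-0.48],[0.012,0.142,0,0,0,-0.48],[0.012,0.142,0,0,0,-0.48]]]}}

```text
time_s: 24.15
eef_pos: [0.4676, -0.1459, 0.2433]
eef_rot: [-0.002, 0.978, 0.209, -0.002]
wrist_force: [-5.6, 5.4, 5.4]
opening: 0.356
grasp_force: 4.0
```

```bash
python3 -c "
from h import *
arc()"
```

```text
radius 0.086 joint 0.616 tool joint 3.791 [-5.57574275  5.40120594  5.36841541] 0.0886
```

Call:
{"op": "send_rows", "data": {"commands": [[[0.004,0.142,-0.03,0,0,-0.48],[0.004,0.142,-0.03,0,0,-0.48],[0.004,0.142,-0.03,0,0,-0.48],[0.004,0.142,0,0,0,-0.48],[0.004,0.142,0,0,0,-0.48],[0.004,0.142,0,0,0,-0.48],[0.004,0.142,0,0,0,-0.48],[0.004,0.142,0,0,0,-0.48]]]}}

```text
time_s: 24.82
eef_pos: [0.4874, -0.174, 0.2462]
eef_rot: [-0.002, 0.92, 0.392, -0.001]
wrist_force: [-4.2, 3.4, 3.3]
opening: 0.361
grasp_force: 2.5
```

```bash
python3 -c "
from h import *
arc()"
```

```text
radius 0.0852 joint 1.022 tool joint 4.174 [-4.23294989  3.41626191  3.26134517] 0.0915
```

Call:
{"op": "send_rows", "data": {"commands": [[[0.004,0.142,0,0,0,-0.48],[0.004,0.142,0,0,0,-0.48],[0.004,0.142,0,0,0,-0.48],[0.004,0.142,0,0,0,-0.48],[0.004,0.142,0,0,0,-0.48],[0.004,0.142,0.05,0,0,-0.48],[0.004,0.142,0.05,0,0,-0.48],[0.004,0.142,0.05,0,0,-0.48]]]}}

```text
time_s: 25.48
eef_pos: [0.5171, -0.1933, 0.2421]
eef_rot: [0.001, 0.828, 0.56, 0.0]
wrist_force: [1.4, -1.1, -1.7]
opening: 0.36
grasp_force: 1.1
```

Call:
{"op": "send_rows", "data": {"commands": [[[0.004,0.142,0,0,0,-0.48],[0.004,0.142,0,0,0,-0.48],[0.004,0.142,0,0,0,-0.48],[0,0,0,0,0,0],[0,0,0,0,0,0]]]}}

```text
time_s: 25.9
eef_pos: [0.5287, -0.1969, 0.242]
eef_rot: [-0.0, 0.787, 0.617, -0.0]
wrist_force: [-0.1, 0.1, -0.2]
opening: 0.359
grasp_force: 0.0
```

```bash
python3 -c "
from h import *
arc()"
```

```text
radius 0.086 joint 1.588 tool joint 4.698 [-0.12096502  0.06339074 -0.20307021] 0.0873
```

Call:
{"op": "send_rows", "data": {"commands": [[[0,0.1,0,0,0,0],[0,0.1,0,0,0,0],[0,0.06,0,0,0,0],[0,0,0,0,0,0]]]}}

```text
time_s: 26.23
eef_pos: [0.5359, -0.1987, 0.2418]
eef_rot: [-0.001, 0.787, 0.617, -0.001]
wrist_force: [-4.1, 0.1, 1.5]
opening: 0.365
grasp_force: 1.6
```

Run:
```python
from h import *
arc()
c=imaging.camera('wrist');cv2.imwrite('pics/w9.png',c['image'])
```

```text
radius 0.0866 joint 1.671 tool joint 4.698 [-4.10815676  0.06872363  1.46220025] 0.0871
```

View pics/w9.png

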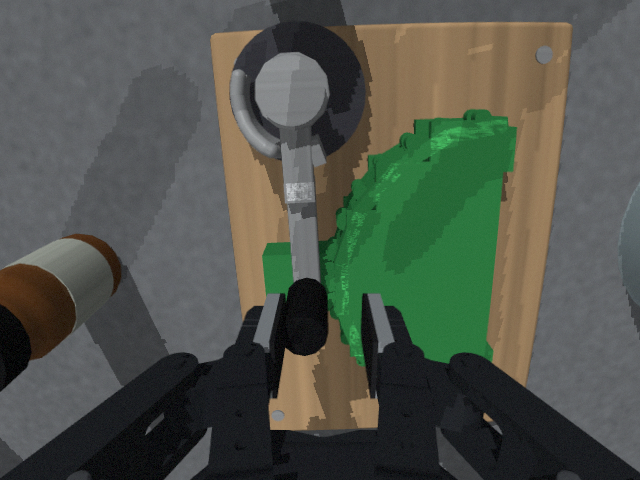

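The knob (307,318) is over the tab against the trailing pad, at low force. I'll give it a small firm push to the stop, recentre, lift and measure.

Call:
{"op": "send_rows", "data": {"commands": [[[0,0.07,0,0,0,0],[0,0.07,0,0,0,0],[0,0,0,0,0,0]]]}}

```text
time_s: 26.53
eef_pos: [0.5389, -0.1996, 0.2413]
eef_rot: [-0.002, 0.787, 0.617, -0.002]
wrist_force: [-10.2, -0.2, 4.8]
opening: 0.369
grasp_force: 5.1
```

Call:
{"op": "send_rows", "data": {"commands": [[[0,-0.12,0,0,0,0],[0,-0.12,0,0,0,0],[0,0,0,0,0,0],[0,0,-0.4,0,0,0],[0,0,-0.8,0,0,0],[0,0,-0.9,0,0,0],[0,0,-0.9,0,0,0],[0,0,-0.5,0,0,0]]]}}

```text
time_s: 27.2
eef_pos: [0.5344, -0.1984, 0.3519]
eef_rot: [0.003, 0.787, 0.617, 0.001]
wrist_force: [0.3, -0.4, 0.3]
opening: 0.359
grasp_force: 0.0
```

Run:
```python
from h import *
arc()
c=imaging.camera('wrist')
for x in models.regions_of(c,'latch_knob')[:1]:
    k=cloud(c,x['region']);print(np.percentile(k[:,2],[50,90,99]));k=k[(k[:,2]>.082)&(k[:,2]<.105)]
    m=(k.min(0)+k.max(0))/2;v=m[:2]-[.5466,-.1128];print(len(k),m,np.percentile(k[:,2],[50,95]),'r',np.hypot(*v),'joint',np.arctan2(v[1],v[0])+.199+3.17)
for x in models.regions_of(c,'leaf')[:1]:
    f=cloud(c,x['region']);print('leaf z',np.percentile(f[:,2],[5,50,95]))
```

```text
radius 0.0868 joint 1.667 tool joint 4.698 [ 0.28761076 -0.40861068  0.34871617] 0.1972
[0.05866551 0.08835995 0.08946391]
600 [ 0.52890785 -0.19524286  0.08617891] [0.08824464 0.08942367] r 0.08431985455974694 joint 1.586810847899252
leaf z [0.04271588 0.05003336 0.05120868]
```

The knob top is at 88.5 mm, exactly 6 mm below its start, and the joint is ≈1.59. I'll do a final check of everything with the arm clear.

Call:
{"op": "send_rows", "data": {"commands": [[[0,0,-0.9,0,0,0],[0,0,-0.9,0,0,0],[0,0,-0.5,0,0,0],[0,0,0,0,0,0]]]}}

```text
time_s: 27.68
eef_pos: [0.534, -0.1983, 0.4191]
eef_rot: [0.002, 0.787, 0.617, 0.001]
wrist_force: [-0.3, -0.2, 0.7]
opening: 0.359
grasp_force: 0.0
```

Run:
```python
from h import *
c=imaging.camera('side')
for n in ('fork_grip','jar','mill','bowl','leaf'):
    for x in models.regions_of(c,n)[:1]:
        k=cloud(c,x['region']);print(n,round(x['confidence'],2),np.percentile(k,[2,50,98],axis=0).round(3).tolist())
cv2.imwrite('pics/end.png',c['image'])
```

```text
fork_grip 0.76 [[0.504, 0.188, 0.002], [0.575, 0.208, 0.008], [0.675, 0.221, 0.012]]
jar 0.94 [[0.375, -0.185, 0.004], [0.397, -0.156, 0.059], [0.416, -0.149, 0.096]]
mill 0.82 [[0.536, -0.029, 0.001], [0.553, -0.013, 0.051], [0.572, -0.006, 0.101]]
bowl 0.83 [[0.71, -0.271, -0.0], [0.759, -0.204, 0.04], [0.82, -0.177, 0.066]]
leaf 0.89 [[0.512, -0.273, 0.034], [0.579, -0.19, 0.049], [0.621, -0.138, 0.052]]
```

View pics/end.png

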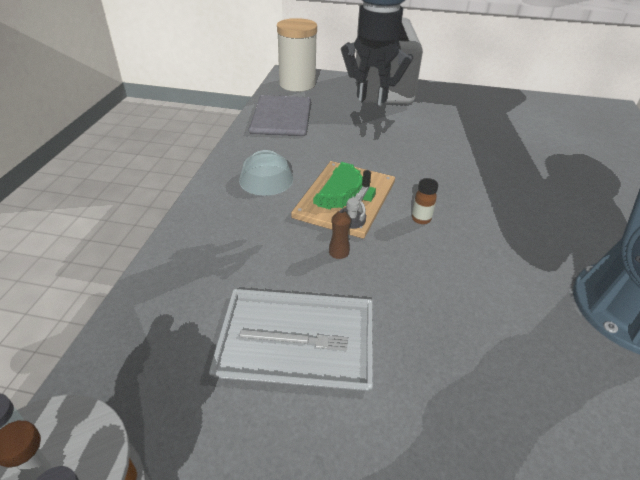

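The picture shows the fork flat inside the sheet (240–347, 340), the mould shut with the knob over its tab (366,180), and the bowl, jar and mill in place.

```bash
python3 -c "
from h import *
print(ctrl.hand_in())"
```

```text
the job is handed in; nothing more can be done
None
```

I handed the job in at about 28 s: the fork is flat inside the sheet's rim, the mould is shut, the latch is home in the low notch, and the bowl, jar and mill are where they were; one wrong-way push on the latch peaked at about 110 N read at the wrist (limit 120 N), and I backed it off before closing the latch.

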